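Load a double-ended lamp into the spring cradle and switch the tester on

ROBOT

A 6-joint arm with a two-finger parallel gripper is mounted at the origin on the work surface. World frame = base frame: x ahead of the robot, y to its left, z up, the work surface at z = 0. Lengths are in m, angles in rad, forces in N, time in s.
With the tool pointing down it reaches from about 0.2 to 0.875 m from the base axis. Payload 3.4 kg.
Tool frame: the origin (TCP) lies between the finger pads; the fingertips stand 25 mm ahead of it and the grasp point (between the pads) lies 6 mm ahead of it (r.nose_length is the z of the fingertips in the tool frame, in m); z points along the fingers, y is the line along which they close (so a half turn about z gives the same grasp; the last joint's range is limited). The gripper opens to 94 mm and grips with 3 to 60 N. Pads are 16 mm wide; open, the fingers measure 119 mm over their backs; the gripper's body (75 mm by 177 mm) begins 78 mm behind the grasp point.
Start: joints at [1.068, 0.276, 1.505, -0, 1.361, -0.121], TCP at [0.214, 0.534, 0.206] pointing down, gripper open.
Joint ranges: [-2.89, 2.89], [-0.75, 2.08], [0.22, 2.7], [-1.18, 4.32], [0.11, 2.71], [-2.7, 2.7]. Speed limits (rad/s): [2.57, 2.57, 3.14, 3.14, 3.14, 3.14].

INTERFACE

Orientations are given as a unit quaternion [w, x, y, z].
In Python, from plant import r, gripper_to, inverse_kinematics, vision, models, telemetry gives the robot as it stands. Calls block until the motion is done:
- r.move_to(position, orientation): joint-space move of the TCP to a pose.
- r.move_l(position, rot=None, vel=0.15, guard=None): straight line of the TCP; rot=None keeps the orientation; vel is the mean speed in m/s. With guard (N) it stops when the force on the tool has changed by that much, and returns True; else False.
- r.movej(angles): joint-space move.
- gripper_to(opening, f_grip=None): finger opening in m; f_grip is the grip in N (None keeps the last); returns when the fingers have stopped.
- r.hold(seconds).
- inverse_kinematics(position, orientation): joint angles nearest the present ones, or None.
- vision.snapshot(name): name is "side" or "top" or "wrist"; returns the picture (400x640x3 uint8, red, green, blue); there is no depth.
- vision.get_calibration(name): a dict with "fx", "fy", "cx", "cy" (pixels), "D" ([k1, k2, p1, p2, k3] as OpenCV has them; the pictures are not rectified), "position" and "orientation" of the camera in the world. Camera axes: x right, y down, z forward; pixel columns grow to the right and rows downward; lengths in m; the calibration is good to about 2 mm. A picture is of the moment at which its call begins: read the wrist's pose just before it. get_calibration takes no time and is no camera call; for the wrist camera it gives the pose at the moment of the call.
A pose or a line that the arm cannot do raises r.PlanningError and nothing moves.
- r.sign_off(): hands the job in; it is judged then, once.
Trained networks look in the newest picture that a camera, given by its name, has taken for a name from the list of things; names that differ only in an ending like _2 or _b are one class to them, and where a whole thing is asked for, a point or a joint stands for the part that bears it (a point fixed in the world has none). Each returns a list of dicts, best first, with "score" (0 to 1); they miss things now and then, are a little off and sometimes report something else, mostly with a low value. They report only what shows in the picture. A call takes as long as a camera call. They do not tell look-alikes from the thing itself.
- models.boxes_of(thing, camera): "at" ([x, y, z] in m, in world coordinates, good to about 4 mm: the middle of the surface that is visible of it).
- models.regions_of(thing, camera): "pixels" (400x640 bool, what is visible of it).
- models.mark_of(thing, camera): "at" ([x, y, z] in m, in world coordinates, good to about 4 mm: a listed point, or the origin of a listed thing).
Readings, each from a call of its own:
- telemetry.current_t(): time.
- telemetry.current_joints(): joint angles.
- telemetry.current_dq(): joint speeds.
- telemetry.current_joint_efforts(): joint torques, N m.
- telemetry.current_ee_pos(): TCP position.
- telemetry.current_tool_rot(): TCP orientation.
- telemetry.current_wrist_force(): force on the tool from outside, world axes, zero at the start.
- telemetry.current_torque(): the same for the moment, N m.
- telemetry.current_opening(): finger opening in m.
- telemetry.current_finger_force(): force on a finger pad.
Only numpy, scipy, OpenCV 4.12 (cv2) and the standard library are available. Lean on these libraries where they do the work, as an engineer would, in place of code of your own. Each camera call takes 0.05 s, during which the arm holds its last target. There are 200 camera calls.

TASK

Test the projector lamp: take the glass tube lamp off its wooden rest and load it into the cradle of the black lamp tester, one end under the grey hood against the sprung contact and the other end down inside the brass block, without forcing it. Let it lie level and fully down in both white V supports before you let go; only then press the red rocker switch fully over. Leave the cover, grille, filter glass and lens hood where they lie.

Things in the scene. Friction and masses are not known exactly. Their poses are not given: they have to be found in the camera images.
- lamp: Clear glass tube lamp, same at both ends, 118 mm long: glass diameter 20 mm over the middle 86 mm, white ceramic end caps diameter 14 mm, 16 mm long. About 45 g. Origin at its centre, its y axis along the tube. It starts lying in the rest. Take it across the glass at its middle; a grip of about 20 N holds it.
- rest: Fixed wooden rest: base 50 x 100 x 6 mm, two cork V supports 34 mm either side of the middle along its y (each 10 mm thick) with the fingers' space between them. Origin under its centre; the lamp lies along its y with its centre 34 mm above the origin.
- tester: Fixed black steel lamp tester, 170 mm (x) by 200 mm (y), top plate 60 mm high; origin at the centre of its underside. On the plate lies an aluminium lamp bed (V supports, hood, sprung contact, brass block) on a stiff slide. The bed may sit up to 12 mm either way along the tester's y; that is not measured: feel for it. It holds about 60 N; do not shove it.
- cradle_mid (a point): Fixed on the tester at x 35, y 0, z 90 mm: axis centre of a lamp fully home when the bed is mid-slide (its real y is up to 12 mm off). The lamp lies along the tester's y in two white 90 degree V supports 36 mm either side of this point, 8 mm thick, their tops 3 mm below the axis. Floor 25 mm below the axis. Over 22 N on the lamp while tilted, or 40 N in all when level, breaks it (16 N at home).
- hood_mid (a point): Mouth of the grey hood on the lamp axis, 50 mm to +y of the cradle middle (bed mid-slide, so up to 12 mm off). The hood runs 33 mm on in +y; roof's underside 12 mm, top 16 mm above the axis; 26 mm wide inside, open to -y. The lamp's end must slip in under the roof from the -y side, tilted about 15 degrees with this end low, as the lamp is longer than the gap to the block.
- contact_mid (a point): Free face of the sprung brass plate inside the hood (bed mid-slide, so up to 12 mm off), 53 mm from the cradle middle, 18 mm wide, from 18 mm below to 10 mm above the axis. It yields 16 mm in +y: 3.2 N at first, 8 N when the lamp is home (6 mm in), 16 N at its solid stop. Push the lamp's end against it to some 12 to 14 N; then the other end clears the block and can be laid down.
- block_mid (a point): Inner face, on the lamp axis, of the fixed brass end block, 59 mm to -y of the cradle middle (bed mid-slide, so up to 12 mm off). The block is 10 mm thick, 26 mm wide, its top 8 mm above the axis. The lamp's -y end goes down inside it; once let go, the spring holds the lamp against this face.
- rocker_press (a point): On the raised half of the red rocker's face, at about x -45, y 57, z 76 mm of the tester. Rocker 24 mm (tester x) by 44 mm (tester y), 6 mm thick, pivot along the tester's x at y 40, z 70 mm. This +y end stands 4 mm above level when off and goes to 4 mm below when on. Press straight down here: 3 N (5 N at 10 mm from the pivot); it stays where left. 3 mm bezel round its foot.
- rocker (a joint): Rocker angle: 0 off (as it starts), 0.36 rad fully on.
- cover: Bystander: upturned blue enamel lamp housing cover, 100 x 120 x 45 mm, loose. Origin under its centre.
- grille: Bystander: steel cooling grille, 90 x 90 x 10 mm, loose. Origin under its centre.
- filter: Bystander: amber heat-filter glass, 50 x 50 x 5 mm, loose. Origin under its centre.
- lens_hood: Bystander: black flared ring, 68 mm over the top, 35 mm high, loose. Origin under its centre.
Mind the look-alikes: they are no part of the job. What is meant by the lamp is not purple, and is the smaller of those in its own colour.

How it is judged:
By the outcome, as a careful person would: the job done as asked, in the order asked, and still so for the second after the job is handed in, with the robot touching nothing.
It also fails if it takes over 51 s, if anything falls off the work surface, if the arm or the gripper's body presses on something with over 40 N, if the wrist force passes 120 N, or if a joint passes its speed limit or range.

## Working session

There is one attempt and no reset: what is moved stays moved. The work goes in short steps, each a Python script; the robot and the scene stay as the last script left them, time stands still between calls to the robot, and variables do not carry over. Pictures are saved under pics/ and viewed, at most 10 in all, crops included, and the job is handed in when it is done.

```bash
ls; mkdir -p pics
python3 - <<'E'
from plant import r, vision, models, telemetry
import cv2, numpy as np
for c in ("top","side"):
    im=vision.snapshot(c); cv2.imwrite(f"pics/{c}0.png",im[:,:,::-1])
    for n in ("lamp","rest","tester","cradle_mid","hood_mid","block_mid","contact_mid","rocker_press","cover"):
        for m in ("mark_of","boxes_of") if n in("lamp","rest","tester") else ("mark_of",):
            print(c,n,m,[(np.round(d["at"],3).tolist(),round(d["score"],2)) for d in getattr(models,m)(n,c)])
    print(vision.get_calibration(c))
print(telemetry.current_t(), r.nose_length)
E
```

```text
pics
top lamp mark_of [([0.316, 0.223, 0.009], 0.72), ([0.526, 0.406, 0.008], 0.68), ([0.543, -0.025, 0.089], 0.38)]
top lamp boxes_of [([0.483, 0.254, 0.044], 0.84), ([0.527, 0.404, 0.017], 0.72), ([0.316, 0.219, 0.025], 0.61)]
top rest mark_of [([0.484, 0.259, -0.003], 0.73)]
top rest boxes_of []
top tester mark_of [([0.507, -0.069, -0.001], 0.85)]
top tester boxes_of [([0.501, -0.068, 0.059], 0.69)]
top cradle_mid mark_of [([0.544, -0.075, 0.089], 0.86)]
top hood_mid mark_of [([0.542, -0.025, 0.087], 0.87)]
top block_mid mark_of [([0.537, -0.13, 0.091], 0.87)]
top contact_mid mark_of [([0.541, -0.021, 0.089], 0.74)]
top rocker_press mark_of [([0.465, -0.015, 0.078], 0.6)]
top cover mark_of [([0.758, -0.148, 0.002], 0.93), ([0.484, 0.256, 0.04], 0.66), ([0.543, -0.025, 0.088], 0.21)]
{'fx': 407.2353450584323, 'fy': 407.2353450584323, 'cx': 318.2865591388635, 'cy': 198.6832469427306, 'D': array([0.00374372, 0.        , 0.        , 0.        , 0.        ]), 'position': array([0.37752452, 0.09059314, 1.17133294]), 'orientation': array([-0.05009053,  0.71198635, -0.69868394,  0.0490624
[... 454 characters left out ...]
ark_of [([0.54, -0.072, 0.085], 0.59), ([0.762, -0.15, -0.0], 0.36), ([0.484, 0.255, 0.002], 0.19)]
side hood_mid mark_of [([0.54, -0.017, 0.088], 0.94)]
side block_mid mark_of [([0.539, -0.13, 0.088], 0.69)]
side contact_mid mark_of [([0.543, -0.023, 0.09], 0.7)]
side rocker_press mark_of [([0.464, -0.014, 0.076], 0.48)]
side cover mark_of [([0.761, -0.147, 0.002], 0.64)]
{'fx': 442.80720170165176, 'fy': 442.80720170165176, 'cx': 321.74323033986377, 'cy': 200.29340800340654, 'D': array([0.03891771, 0.        , 0.        , 0.        , 0.        ]), 'position': array([ 0.37162744, -0.73848567,  0.85658163]), 'orientation': array([-0.40573803,  0.90952604, -0.08016364,  0.04138624])}
1.3 0.025
```

View top.

View pics/top0.png

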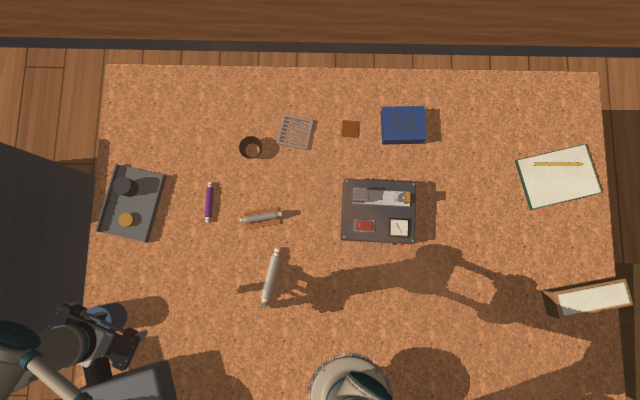

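View pics/side0.png

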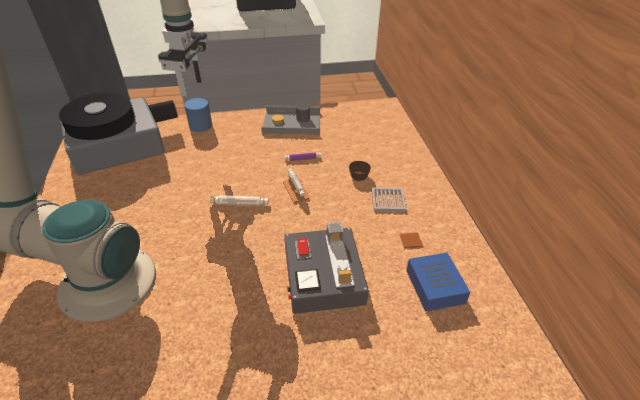

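Candidates for the lamp (top view):
- Purple tube at (209,201): excluded by colour.
- White tube on the bare table at (271,277): clearly larger.
- White tube on the wooden rest at (262,217): the smaller white one, so I choose this.

The tester shows the hood at about (362,195) and the brass block at about (404,198), so its y axis is close to world +y. The rocker is at (366,226).

```bash
cat > h.py <<'E'
from plant import r, gripper_to, inverse_kinematics, vision, models, telemetry
import cv2, numpy as np
from scipy.spatial.transform import Rotation as Rot
def q(R): return R.as_quat(scalar_first=True)
def toR(qq): return Rot.from_quat(qq,scalar_first=True)
def unproj(cal,px,z):
    K=np.array([[cal["fx"],0,cal["cx"]],[0,cal["fy"],cal["cy"]],[0,0,1]])
    n=cv2.undistortPoints(np.array(px,float).reshape(-1,1,2),K,cal["D"])[:,0]
    d=toR(cal["orientation"]).apply(np.c_[n,np.ones(len(n))]); p=np.array(cal["position"])
    return p+d*((z-p[2])/d[:,2])[:,None]
def proj(cal,P):
    K=np.array([[cal["fx"],0,cal["cx"]],[0,cal["fy"],cal["cy"]],[0,0,1]])
    c=toR(cal["orientation"]).inv().apply(np.atleast_2d(P)-cal["position"])
    return cv2.projectPoints(c,np.zeros(3),np.zeros(3),K,cal["D"])[0][:,0]
def down(yaw,tilt=0,s=1):
    """tool x at world +y (s=1) or -y, fingers closing across the lamp; tilt>0 lowers its +y end"""
    B=Rot.from_matrix(np.array([[0,s,0],[s,0,0],[0,0,-1.]]))
    return Rot.from_euler('z',yaw)*Rot.from_euler('x',-tilt)*B
def mask_axis(cal,m,z):
    ys,xs=np.nonzero(m); P=unproj(cal,np.c_[xs,ys],z)[:,:2]
    c=P.mean(0); w,v=np.linalg.eigh(np.cov((P-c).T)); a=v[:,1]; a*=np.sign(a[1])
    t=(P-c)@a
    return c,np.arctan2(-a[0],a[1]),np.ptp(t),c+a*(t.max()+t.min())/2
E
python3 - <<'E'
from h import *
w=vision.get_calibration("wrist"); Rt=toR(telemetry.current_tool_rot())
print("cam in tool",Rt.inv().apply(w["position"]-telemetry.current_ee_pos()),(Rt.inv()*toR(w["orientation"])).as_matrix().round(2).tolist(),w["fx"])
cal=vision.get_calibration("top")
for n,z in(("lamp",.034),("rest",.01),("tester",.06)):
    for d in models.regions_of(n,"top"): print(n,round(d["score"],2),mask_axis(cal,d["pixels"],z))
for s in(1,-1):
    for p,t in(((.484,.257,.03),0),((.484,.257,.2),0),((.54,-.075,.1),0),((.54,-.09,.12),.26),((.46,-.015,.09),0),((.52,-.07,.3),0)):
        print(s,p,t,np.round(inverse_kinematics(p,q(down(0,t,s))),2))
im=cv2.imread("pics/top0.png"); a=im[185:250,225:300]; b=im[170:250,330:425]
cv2.imwrite("pics/c.png",np.hstack([cv2.resize(a,(415,360),interpolation=2),cv2.resize(b,(380,360),interpolation=2)]))
E
```

```text
cam in tool [ 0.08190545  0.00044794 -0.17849281] [[-0.0, -0.96, -0.28], [1.0, -0.0, 0.0], [-0.0, -0.28, 0.96]] 283.4161911985516
lamp 0.78 (array([0.31773678, 0.2207117 ]), np.float64(1.3501661112029602), np.float64(0.16055635375132257), array([0.3189764 , 0.22043368]))
lamp 0.71 (array([0.5230543 , 0.40130959]), np.float64(1.5579172225450502), np.float64(0.11391111049369683), array([0.52328483, 0.40130662]))
lamp 0.68 (array([0.48483869, 0.25414465]), np.float64(0.18416221312993003), np.float64(0.11701103553378722), array([0.48473822, 0.25468403]))
rest 0.73 (array([0.48122309, 0.25450265]), np.float64(0.21330539188624525), np.float64(0.09927448058981782), array([0.48103247, 0.2553827 ]))
rest 0.24 (array([0.73858941, 0.16619366]), np.float64(-0.4016414589605519), np.float64(0.10256613753180782), array([0.7387312 , 0.16652752]))
tester 0.78 (array([ 0.50410315, -0.07005934]), np.float64(-0.013273186472971136), np.float64(0.20386897036407656), array([ 0.5040991 , -0.07036428]))
1 (0.484, 0.257, 0.03) 0 [ 0.36  0.39  1.82 -0.    0.93  0.36]
1 (0.484, 0.257, 0.2) 0 [ 0.36  0.24  1.57 -0.    1.33  0.36]
1 (0.54, -0.075, 0.1) 0 [-0.27  0.31  1.73 -0.    1.1  -0.27]
1 (0.54, -0.09, 0.12) 0.26 [-0.11  0.3   1.73 -0.29  1.1   0.02]
1 (0.46, -0.015, 0.09) 0 [-0.18  0.21  1.92 -0.    1.01 -0.18]
1 (0.52, -0.07, 0.3) 0 [-0.27  0.16  1.43 -0.    1.55 -0.27]Traceback (most recent call last):
  File "<stdin>", line 9, in <module>
    return _wrapfunc(a, 'round', decimals=decimals, out=out)
    return _wrapit(obj, method, *args, **kwds)
    result = getattr(arr, method)(*args, **kwds)
TypeError: unsupported operand type(s) for *: 'NoneType' and 'float'
```

Run:
```python
from h import *
im=cv2.imread("pics/top0.png"); a=im[185:250,225:300]
cv2.imwrite("pics/c.png",cv2.resize(a,(415,360),interpolation=2))
t0=telemetry.current_t()
r.move_to([.53,-.07,.17],q(down(0)))
c=vision.get_calibration("wrist"); w=vision.snapshot("wrist"); cv2.imwrite("pics/w_t.png",w[:,:,::-1]); np.save("w_t.npy",c,allow_pickle=True)
for n in ("tester","cradle_mid","hood_mid","block_mid","contact_mid","rocker_press"):
    print(n,[(np.round(d["at"],4).tolist(),round(d["score"],2)) for d in models.mark_of(n,"wrist")])
r.move_to([.4847,.2547,.14],q(down(.19)))
c=vision.get_calibration("wrist"); w=vision.snapshot("wrist"); cv2.imwrite("pics/w_l.png",w[:,:,::-1])
print([(np.round(d["at"],4).tolist(),round(d["score"],2)) for d in models.mark_of("lamp","wrist")])
for n,z in(("lamp",.034),("rest",.006)):
    for d in models.regions_of(n,"wrist"): print(n,round(d["score"],2),mask_axis(c,d["pixels"],z))
print(t0,telemetry.current_t(),telemetry.current_wrist_force())
big=cv2.resize(cv2.imread("pics/w_t.png")[60:360,120:520],(800,600),interpolation=2); cv2.imwrite("pics/w_tb.png",big)
```

```text
tester [([0.5042, -0.0722, 0.0036], 0.59)]
cradle_mid [([0.541, -0.0709, 0.0868], 0.58)]
hood_mid [([0.5395, -0.0194, 0.0931], 0.62), ([0.5393, -0.0177, 0.0865], 0.41)]
block_mid [([0.5396, -0.0199, 0.0921], 0.75), ([0.5396, -0.1333, 0.0901], 0.6), ([0.4617, -0.0149, 0.0746], 0.4)]
contact_mid [([0.5383, -0.0218, 0.09], 0.7)]
rocker_press [([0.4586, -0.0138, 0.0764], 0.6)]
[([0.4833, 0.2532, 0.0318], 0.87), ([0.3152, 0.224, 0.0134], 0.77), ([0.524, 0.4062, 0.0134], 0.58)]
lamp 0.71 (array([0.52100734, 0.40347267]), np.float64(1.5571464757992843), np.float64(0.11070901161337632), array([0.52189433, 0.40346057]))
rest 0.84 (array([0.48259966, 0.26048814]), np.float64(0.20381626141150852), np.float64(0.09993698279761916), array([0.48312938, 0.2579252 ]))
1.45 5.675 [ 0.24404086 -0.15830103  0.82617871]
```

View pics/w_tb.png

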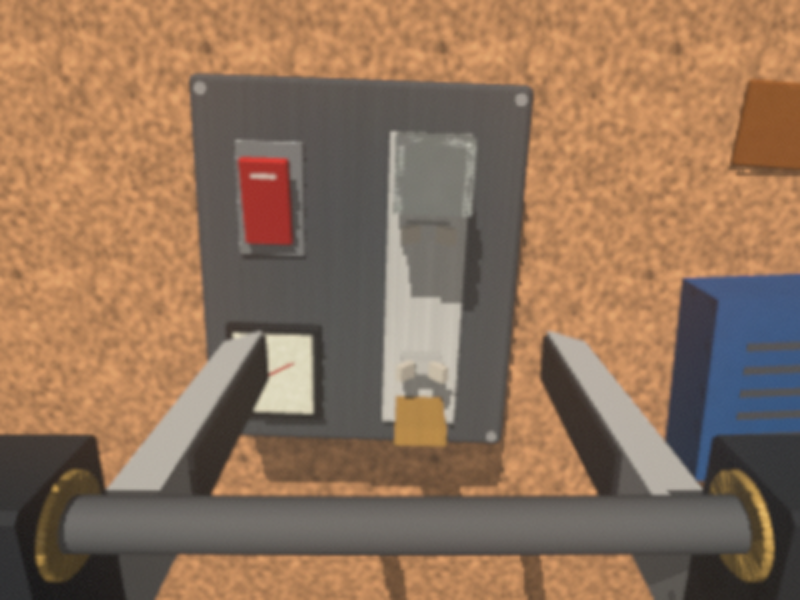

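View pics/w_l.png

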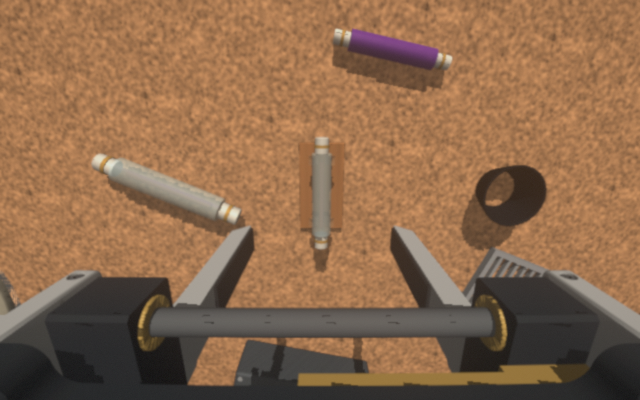

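Run:
```python
from h import *
c=np.load("w_t.npy",allow_pickle=True).item()
b=lambda u,v:(u/2+120,v/2+60)
f=lambda pts,z:unproj(c,[b(*p) for p in pts],z)[:,:2]
s=f([(200,88),(522,100),(491,436)],.06); print("screws",s.round(4).tolist(),"centre",((s[0]+s[2])/2).round(4), "yaw",np.arctan2(s[1,1]-s[0,1],s[1,0]-s[0,0]),np.arctan2(-(s[1]-s[2])[0],(s[1]-s[2])[1]))
print("plate corners",f([(192,76),(531,88),(503,441)],.06).round(4).tolist())
print("hood front/back top",f([(397,214),(473,217),(435,216),(395,136),(476,136)],.106).round(4).tolist())
print("block outer top",f([(394,446),(447,446)],.098).round(4).tolist())
print("V tops",f([(401,372),(447,372)],.087).round(4).tolist())
print("rocker raised edge",f([(240,158),(290,158)],.077).round(4).tolist(),"bezel",f([(236,140),(303,142),(303,256),(240,254)],.063).round(4).tolist())
w=vision.get_calibration("wrist")
e=unproj(w,[(322,138),(320.5,247)],.034)[:,:2]; print("lamp ends",e.round(4),e.mean(0),np.arctan2(-(e[0]-e[1])[0],(e[0]-e[1])[1]),np.linalg.norm(e[0]-e[1]))
```

```text
screws [[0.4304, 0.0235], [0.5871, 0.0179], [0.5801, -0.168]] centre [ 0.5053 -0.0722] yaw -0.03566771722912658 -0.03755814170057114
plate corners [[0.427, 0.0291], [0.5912, 0.0235], [0.5873, -0.1713]]
hood front/back top [[0.5266, -0.0302], [0.5595, -0.0315], [0.5431, -0.0311], [0.5259, 0.0026], [0.5596, 0.0027]]
block outer top [[0.5247, -0.15], [0.5515, -0.15]]
V tops [[0.5282, -0.1143], [0.5515, -0.1143]]
rocker raised edge [[0.4522, -0.0087], [0.4759, -0.0087]] bezel [[0.4469, -0.0011], [0.4799, -0.0021], [0.4771, -0.0599], [0.4444, -0.0589]]
lamp ends [[0.4738 0.313 ]
 [0.4942 0.1968]] [0.48399381 0.2549213 ] 0.17404414171958324 0.11796763100259458
```

The wrist view of the tester shows:
- Hood front edge at (435,216) and block outer edge at (420,446) in the enlarged crop. Both put the bed about 7.5 mm towards −y of mid-slide.
- Tester yaw of about −0.033.

The wrist view of the lamp shows its ends at (322,138) and (320,247). They are 118.0 mm apart, which confirms the small lamp on the wooden rest. The larger white tube is at about (165,188) and the purple one at (395,48).

```bash
cat >> h.py <<'E'
C=np.array([.541,-.081,.090]); YAW=-.033
def lamp_pose(cy,cz,th,dx=0,C=C):
    """TCP pose for lamp centre at (cy,cz) mm in the bed frame, tilt th deg (+y end low)"""
    T=down(YAW,np.radians(th))
    p=C+Rot.from_euler('z',YAW).apply(np.array([dx,cy,cz])/1000)-T.apply([0,0,.006])
    return p,q(T)
def bedF(f0=0): return Rot.from_euler('z',YAW).inv().apply(np.array(telemetry.current_wrist_force())-f0)
E
python3 - <<'E'
from h import *
Q=q(down(.178)); L=np.array([.484,.2548,0])
gripper_to(.06)
r.move_l(L+[0,0,.04],Q,vel=.12,guard=8)
gripper_to(.005,22)
print("open",telemetry.current_opening(),telemetry.current_finger_force(),telemetry.current_ee_pos(),telemetry.current_wrist_force())
r.move_l(L+[0,0,.15],vel=.15)
print(telemetry.current_wrist_force(),telemetry.current_t())
r.move_to(*lamp_pose(-22,75,15))
r.move_l(*lamp_pose(-22,2.9+62*np.tan(np.radians(15)),15),vel=.08,guard=4)
w=vision.snapshot("wrist"); s=vision.snapshot("side")
cv2.imwrite("pics/p.png",np.vstack([w[100:400,100:540],cv2.resize(s[200:330,250:400],(440,381))[:300]])[:,:,::-1])
print(telemetry.current_ee_pos(),lamp_pose(-22,19.5,15)[0],bedF(),telemetry.current_opening(),telemetry.current_t())
E
```

```text
open 0.014950812006555675 18.465510606765747 [0.48422777 0.2548628  0.04000314] [ 0.77005128  0.36462222 -0.56487162]
[ 0.74589531 -0.0344956  -0.67630184] 9.025
[ 0.54090579 -0.10154014  0.11597026] [ 0.54032537 -0.10143595  0.11529555] [ 0.38574896 -0.62260108 -0.16703534] 0.015172691644212997 11.3083
```

View pics/p.png

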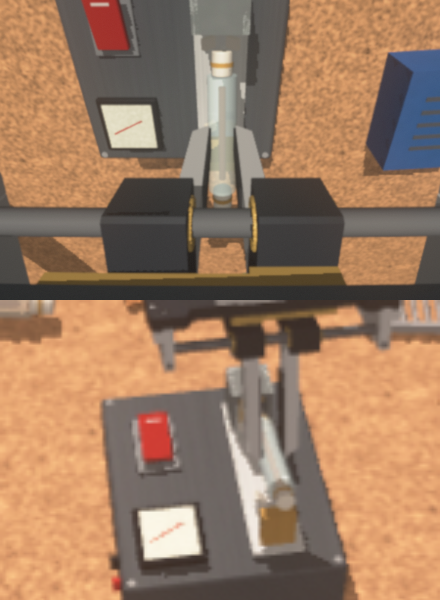

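Run:
```python
from h import *
w=vision.get_calibration("wrist"); T=toR(telemetry.current_tool_rot()); p=telemetry.current_ee_pos()
g=p+T.apply([0,0,.006])
P=[g+T.apply([x/1000,0,z/1000]) for x,z in((59,-7),(59,0),(43,0),(43,-10),(-43,0),(-43,-10),(-59,-7),(-59,7),(0,19),(8,19))]
print(proj(w,P).round(1).tolist())
im=cv2.imread("pics/p.png")[:300]; cv2.imwrite("pics/p2.png",cv2.resize(im[30:230,170:280],(330*1,600),interpolation=2))
s=vision.get_calibration("side"); print(proj(s,P).round(1).tolist())
```

```text
[[322.6, 153.5], [322.6, 152.1], [322.6, 176.3], [322.6, 179.6], [322.5, 288.8], [322.5, 297.0], [322.5, 313.0], [322.5, 301.1], [322.5, 225.9], [322.5, 216.1]]
[[337.2, 237.2], [337.2, 239.7], [338.5, 243.4], [338.4, 239.7], [345.6, 264.8], [345.6, 260.9], [347.0, 266.4], [347.1, 271.9], [342.0, 260.7], [341.3, 258.7]]
```

View pics/p2.png

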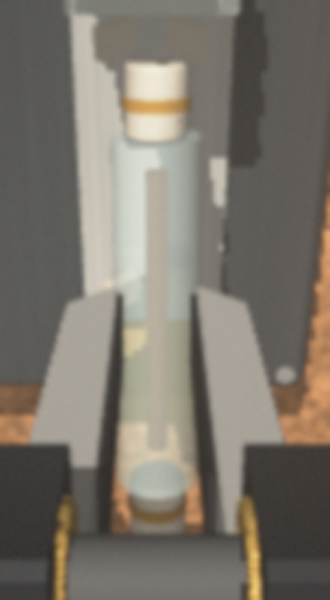

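The lamp is held at its middle. The cap tip shows at row 150 against 153 predicted, and the rear glass end at row 289 against 289. It stands tilted just short of the hood mouth, so I slide it in along its axis with a guard.

```bash
cat >> h.py <<'E'
t15=np.tan(np.radians(15))
def slide(cy,h=2.9,th=15,dx=0): return lamp_pose(cy,h+(40-cy)*np.tan(np.radians(th)),th,dx)
def where():
    T=toR(telemetry.current_tool_rot()); g=np.array(telemetry.current_ee_pos())+T.apply([0,0,.006])
    return (Rot.from_euler('z',YAW).inv().apply(g-C)*1000).round(2)
E
python3 - <<'E'
from h import *
f0=np.array(telemetry.current_wrist_force()); np.save("f0.npy",f0)
print(f0, where())
hit=r.move_l(*slide(2),vel=.025,guard=2.5)
print(hit,where(),bedF(f0),telemetry.current_torque(),telemetry.current_t())
r.hold(.2); print(where(),bedF(f0),telemetry.current_t())
E
```

```text
[ 0.36499683 -0.63498951 -0.16703534] [  0.59 -22.09  20.18]
True [-0.23 -5.62 14.72] [ 0.06750556 -3.24588802  0.86216667] [-6.05186052e-01 -1.05892536e-04 -4.09451676e-02] 12.025
[-0.5  -5.66 14.35] [-0.33697245 -1.45527029  1.31893276] 12.225
```

Run:
```python
from h import *
f0=np.load("f0.npy")
for cy in(-2.5,0,2,4,5,6,7):
    r.move_l(*slide(cy,3.4),vel=.02,guard=7)
    f=bedF(f0); print(cy,where(),f.round(2),round(telemetry.current_finger_force(),1))
    if -f[1]>11.8 or abs(f[2])>6 or abs(f[0])>4: break
print(telemetry.current_t(),telemetry.current_torque())
```

```text
-2.5 [-0.1  -3.17 14.97] [-0.96 -4.65  0.98] 18.5
0 [-0.05 -1.33 14.51] [-0.28 -5.46  2.2 ] 18.5
2 [-0.03  0.15 14.15] [ 0.09 -7.66  0.92] 18.6
4 [ 0.02  1.61 13.82] [-0.41 -7.92  1.85] 18.7
5 [ 0.04  2.35 13.65] [-0.29 -8.96  1.77] 18.8
6 [ 0.07  3.07 13.5 ] [  0.21 -10.67   2.7 ] 18.8
7 [ 0.07  3.79 13.31] [ 0.   -9.85  2.56] 18.9
14.05 [-2.11323837  0.11948153 -0.03973288]
```

```bash
cat >> h.py <<'E'
def favg(f0,n=8):
    F=[]
    for _ in range(n): F.append(bedF(f0)); r.hold(.02)
    return np.mean(F,0).round(2)
E
python3 - <<'E'
from h import *
f0=np.load("f0.npy")
for cy in(8.5,9.7,10.5):
    r.move_l(*slide(cy,3.4),vel=.02,guard=7)
    f=favg(f0,5); print(cy,where(),f)
    if -f[1]>12 or abs(f[2])>6: break
print(telemetry.current_t(),telemetry.current_torque())
E
```

```text
8.5 [-0.36  9.61 11.37] [-0.07  0.69  0.2 ]
9.7 [-0.06 10.03 11.4 ] [-0.7   0.53  0.34]
10.5 [ 0.   10.5  11.33] [-0.45  0.44 -0.04]
15.05 [0.06435775 0.03445494 0.05797346]
```

The contact force has vanished, so I look before moving again.

Run:
```python
from h import *
w=vision.snapshot("wrist"); s=vision.snapshot("side")
cv2.imwrite("pics/q.png",np.hstack([cv2.resize(w[100:310,230:410],(386,450),interpolation=2),cv2.resize(s[215:315,275:367],(414,450),interpolation=2)])[:,:,::-1])
print(telemetry.current_opening(),telemetry.current_finger_force(),telemetry.current_wrist_force())
T=toR(telemetry.current_tool_rot()); g=telemetry.current_ee_pos()+T.apply([0,0,.006])
P=[g+T.apply([x/1000,0,z/1000]) for x,z in((59,0),(43,0),(43,-10),(-43,0),(-43,-10),(-59,0))]
print(proj(vision.get_calibration("wrist"),P).round(1).tolist(),proj(vision.get_calibration("side"),P).round(1).tolist())
```

```text
0.004871813464537841 0.0 [ 0.03940929 -0.41831423  0.19584056]
[[322.6, 152.1], [322.6, 176.3], [322.6, 179.5], [322.5, 288.8], [322.5, 297.0], [322.4, 306.9]] [[334.5, 232.5], [335.7, 235.9], [335.6, 232.3], [342.4, 256.1], [342.4, 252.3], [343.8, 260.2]]
```

View pics/q.png

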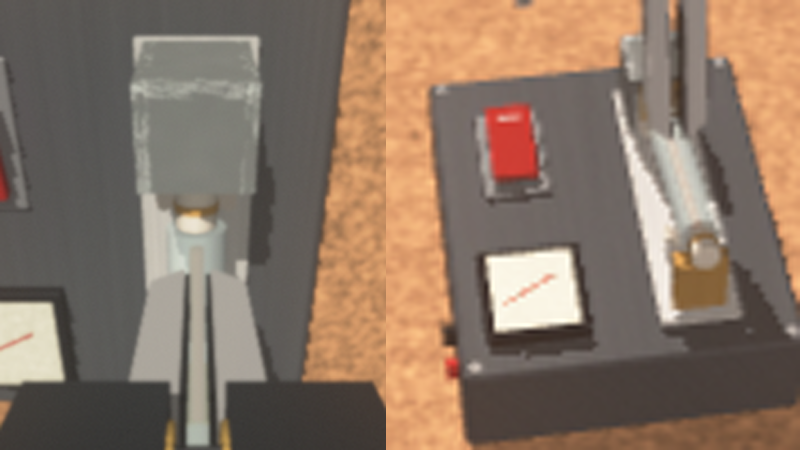

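The lamp has slipped out of the pads. Its −y end cap shows at about side pixel (345,270), by the block, and its +y cap is under the hood edge at wrist pixel (321,198). I open the fingers gently and look more closely.

Run:
```python
from h import *
gripper_to(.05)
f=telemetry.current_wrist_force(); print(f,telemetry.current_opening())
r.move_l(np.array(telemetry.current_ee_pos())+[0,.0,.06],vel=.1,guard=5)
w=vision.snapshot("wrist"); s=vision.snapshot("side")
print(where(),telemetry.current_t())
np.save("w_q.npy",vision.get_calibration("wrist"),allow_pickle=True)
for c in("wrist","side","top"):
    if c=="top": vision.snapshot(c)
    print(c,[(np.round(d["at"],4).tolist(),round(d["score"],2)) for d in models.mark_of("lamp",c)])
    for d in models.regions_of("lamp",c):
        ys,xs=np.nonzero(d["pixels"]); print(round(d["score"],2),xs.min(),xs.max(),ys.min(),ys.max())
cv2.imwrite("pics/q2.png",np.hstack([cv2.resize(w[100:320,260:400],(382,600),interpolation=2),cv2.resize(s[220:300,310:365],(412,600),interpolation=2)])[:,:,::-1])
```

```text
[ 0.15871976 -0.18032327  1.12617442] 0.04996251535964061
[-0.68 10.57 70.42] 16.8417
wrist [([0.5411, -0.1, 0.0985], 0.74)]
0.56 311 332 154 270
side [([0.5433, -0.097, 0.0958], 0.78), ([0.3181, 0.2229, 0.0098], 0.57), ([0.5255, 0.407, 0.0114], 0.48), ([0.7565, 0.0069, 0.0042], 0.41)]
0.85 333 348 239 273
0.72 209 267 195 206
0.55 285 318 153 159
0.26 284 307 176 203
top [([0.3156, 0.2218, 0.0135], 0.72), ([0.5281, 0.4053, 0.0079], 0.67), ([0.5381, -0.0995, 0.1014], 0.49)]
0.68 261 280 249 306
0.61 205 213 182 222
0.43 395 412 191 199
```

View pics/q2.png

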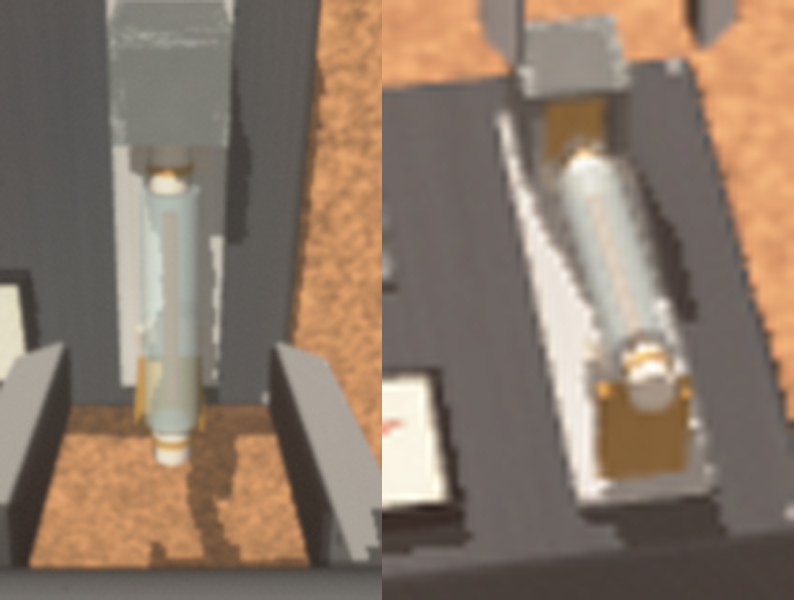

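The lamp is intact. It lies tilted in the bed, with the −y cap over the block top (side about (346,271)) and the +y cap just outside the hood (wrist about (322,165)). I fit its pose to re-grip it there.

Run:
```python
from h import *
from scipy.optimize import least_squares
w=np.load("w_q.npy",allow_pickle=True).item(); s=vision.get_calibration("side")
def pts(v):
    dx,cy,cz,th,yw=v; a=Rot.from_euler('z',YAW+yw/57.3)*Rot.from_euler('x',-th/57.3)
    return lambda t,n: C+Rot.from_euler('z',YAW).apply([dx/1e3,cy/1e3,cz/1e3])+a.apply([0,t/1e3,n/1e3])
def res(v):
    P=pts(v); e=np.r_[(proj(w,[P(43,10),P(-59,7)])-[(321.6,168.9),(323.,270.4)]).ravel(),(proj(s,[P(-59,0),P(43,10)])-[(345.9,271.7),(338.2,242.2)]).ravel()]
    return np.r_[e,(v[3]-13)/3,v[4]/3]
o=least_squares(res,[0,-17,8.5,13,0]); print(o.x.round(2),res(o.x).round(2))
```

```text
[ -0.68 -14.21   3.22  14.53   0.58] [ 0.53  0.33  0.06 -0.24 -0.23 -0.12 -1.36 -0.02  0.51  0.19]
```

Run:
```python
from h import *
r.move_l(*lamp_pose(-15.5,42,12.5,-.5),vel=.1)
fz=np.array(telemetry.current_wrist_force())
hit=r.move_l(*lamp_pose(-15.5,5.5,12.5,-.5),vel=.06,guard=5)
print(hit,where(),bedF(fz))
gripper_to(.010,30)
print(telemetry.current_opening(),telemetry.current_finger_force(),favg(fz,3),where())
r.move_l(*lamp_pose(-18,20,12.5),vel=.05,guard=8)
print(telemetry.current_opening(),telemetry.current_finger_force(),favg(fz,3),where(),telemetry.current_t())
r.move_l(*lamp_pose(-22,2.9+62*np.tan(np.radians(9))+3,9),vel=.05,guard=8)
s=vision.snapshot("side"); w=vision.snapshot("wrist")
cv2.imwrite("pics/g.png",np.hstack([cv2.resize(w[100:320,260:400],(382,600),interpolation=2),cv2.resize(s[220:300,310:365],(412,600),interpolation=2)])[:,:,::-1])
T=toR(telemetry.current_tool_rot()); g=telemetry.current_ee_pos()+T.apply([0,0,.006])
P=[g+T.apply([x/1000,0,z/1000]) for x,z in((59,-7),(43,-10),(-43,0),(-59,0),(-59,-7))]
A=proj(vision.get_calibration("wrist"),P);B=proj(s and 0 or vision.get_calibration("side"),P) if 0 else proj(vision.get_calibration("side"),P)
print(((A-[260,100])*2.729).round(0).tolist(),((B-[310,220])*7.5+[382,0]).round(0).tolist(),where(),telemetry.current_t())
```

```text
False [ -0.34 -15.54   5.5 ] [ 0.02725003 -0.71244705  0.37334677]
0.015504665964192659 27.00455367565155 [ 0.17 -0.59 -0.77] [ -0.47 -15.52   5.56]
0.015841330369726694 26.859471201896667 [-0.5  -0.29 -2.07] [ -0.   -18.03  20.2 ] 19.6833
[[171.0, 146.0], [171.0, 217.0], [171.0, 515.0], [170.0, 565.0], [171.0, 581.0]] [[583.0, 124.0], [592.0, 148.0], [645.0, 358.0], [656.0, 396.0], [656.0, 377.0]] [ -0.27 -21.88  15.55] 20.0583
```

View pics/g.png

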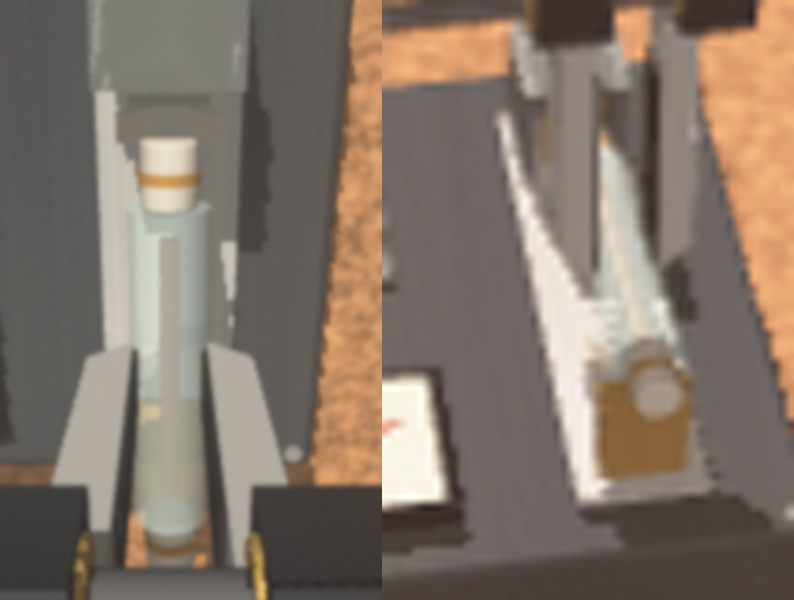

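The lamp is gripped again and firmer (27 N at the pads). The tip shows at row 137 against 146 predicted, so the lamp sits about 2 mm to +y in the grip. I slide in at 9° to reduce the pivoting moment.

Run:
```python
from h import *
r.hold(.1); f0=np.mean([telemetry.current_wrist_force() for _ in range(3)],0); np.save("f0.npy",f0); print(f0,where())
r.move_l(*slide(-21,2.9,9),vel=.05,guard=4)
hit=r.move_l(*slide(0,2.9,9),vel=.025,guard=2.5)
w0=where(); print(hit,w0,bedF(f0),telemetry.current_t()); np.save("w0.npy",w0)
if hit and -12<w0[1]<-3:
    for d in(3,5.5,8,10,11.5,12.5):
        cy=w0[1]+d; r.move_l(*slide(cy,2.9,9),vel=.02,guard=6)
        f=favg(f0,3); print(d,where(),f,round(telemetry.current_opening()*1e3,2))
        if -f[1]>11.3 or abs(f[2])>5 or abs(f[0])>4 or -f[1]<1.5: break
print(telemetry.current_t())
```

```text
[ 0.30852201  0.03064529 -1.03094283] [ -0.12 -21.58  15.66]
True [-0.1  -6.54  9.94] [-0.24124682 -3.81135417  1.44069888] 21.0417
3 [ 0.01 -4.3   9.86] [ 0.17 -4.53  1.13] 15.49
5.5 [ 0.01 -2.32  9.55] [ 0.09 -6.62  1.33] 15.8
8 [ 0.13 -0.47  9.33] [-0.11 -8.63  2.13] 15.71
10 [0.14 0.99 9.14] [-0.63 -9.33  1.48] 15.75
11.5 [0.21 2.11 9.02] [ -0.64 -10.03   1.67] 15.51
12.5 [0.22 2.84 8.92] [ -0.47 -10.59   2.29] 15.55
22.9167
```

Run:
```python
from h import *
f0=np.load("f0.npy"); cy=7.0
for th,h in((9,2.6),(7,2.4),(5,2.1),(3,1.8),(1.5,1.6),(0,1.5)):
    hit=r.move_l(*lamp_pose(cy,h+36*np.tan(np.radians(th)),th),vel=.015,guard=6)
    f=favg(f0,3); print(th,hit,where(),f,telemetry.current_torque()[0].round(2),round(telemetry.current_opening()*1e3,2))
    if hit or abs(f[2])>6 or abs(f[0])>4 or -f[1]<2: break
print(telemetry.current_t())
```

```text
9 False [0.21 3.61 8.99] [ -0.57 -11.21   2.24] -2.17 15.54
7 False [0.26 3.42 7.38] [ -0.85 -10.94   2.29] -2.17 15.94
5 False [0.28 3.39 5.63] [ -0.83 -10.9    1.58] -2.21 15.66
3 False [0.29 3.37 3.91] [ -1.13 -10.48   1.07] -2.2 16.04
1.5 False [0.31 3.39 2.75] [ -1.13 -11.47   1.22] -2.21 15.47
0 False [0.42 3.35 1.71] [ -1.37 -10.76   1.38] -2.19 14.94
24.725
```

Run:
```python
from h import *
f0=np.load("f0.npy"); cy=7.0
b=favg(f0,4); t=[telemetry.current_torque()[0]]; print(b)
for cz in(.9,.3,-.3,-.9,-1.5,-2.1,-2.7):
    r.move_l(*lamp_pose(cy,cz,0,-.4),vel=.01,guard=5)
    f=favg(f0,4); print(cz,where(),f,np.mean([telemetry.current_torque()[0] for _ in range(3)]).round(3))
    if f[2]-b[2]>4 or abs(f[0])>4: break
print(telemetry.current_t())
```

```text
[ -1.31 -10.89   1.35]
0.9 [0.28 3.46 1.27] [ -1.03 -10.93   2.1 ] -2.238
0.3 [0.28 3.42 1.11] [ -1.45 -10.8    4.15] -2.248
-0.3 [0.26 3.41 1.  ] [ -2.52 -11.09   7.67] -2.146
25.7417
```

Run:
```python
from h import *
f0=np.load("f0.npy"); cy=7.0
for cz,dx in((-.1,-1.0),(-.3,-1.5),(-.3,-1.9)):
    r.move_l(*lamp_pose(cy,cz,0,dx),vel=.01,guard=5)
    f=favg(f0,4); print(cz,dx,where(),f,np.array(telemetry.current_torque()).round(3))
    if abs(f[0])<.6 or abs(f[0])>4: break
print(telemetry.current_t())
```

```text
-0.1 -1.0 [0.08 3.41 0.92] [ -1.69 -10.64   5.15] [-2.155  0.338  0.041]
-0.3 -1.5 [-0.14  3.34  0.71] [ -0.67 -10.94   4.41] [-2.192  0.207  0.026]
-0.3 -1.9 [-0.29  3.36  0.62] [ -0.63 -11.     3.68] [-2.184  0.125 -0.087]
26.6917
```

Run:
```python
from h import *
f0=np.load("f0.npy"); cy=7.0
for cz,dx in((-.5,-2.3),(-.7,-2.7),(-.7,-3.1)):
    r.move_l(*lamp_pose(cy,cz,0,dx),vel=.01,guard=5)
    f=favg(f0,4); print(cz,dx,where(),f,np.array(telemetry.current_torque()).round(3))
    if abs(f[0])>4 or f[0]>.6: break
print(telemetry.current_t())
```

```text
-0.5 -2.3 [-0.46  3.35  0.46] [ -0.39 -10.92   3.12] [-2.184  0.079 -0.051]
-0.7 -2.7 [-0.53  3.33  0.42] [  0.25 -11.12   3.82] [-2.16   0.008 -0.096]
-0.7 -3.1 [-0.55  3.29  0.44] [  1.16 -11.1    3.25] [-2.134 -0.167 -0.107]
27.6417
```

Run:
```python
from h import *
f0=np.load("f0.npy"); p=None
for cy in(5.5,4,3,2,1.3,.6,-.1,-.8):
    r.move_l(*lamp_pose(cy,-.7,0,-2.6),vel=.02,guard=6)
    f=favg(f0,3); print(cy,where(),f,np.array(telemetry.current_torque()).round(3))
    if f[1]>-5.5 or abs(f[0])>4 or f[2]>9: break
print(telemetry.current_t())
```

```text
5.5 [-0.49  2.14  0.4 ] [  0.08 -10.1    3.64] [-2.022 -0.02  -0.094]
4 [-0.53  1.04  0.36] [ 0.17 -8.55  3.47] [-1.878 -0.032 -0.06 ]
3 [-0.54  0.36  0.35] [ 0.48 -8.53  3.61] [-1.719 -0.073 -0.043]
2 [-0.53 -0.23  0.34] [ 0.52 -7.57  4.38] [-1.54  -0.1   -0.009]
1.3 [-0.56 -0.27  0.34] [ 1.02 -6.42  4.53] [-1.289 -0.078 -0.082]
0.6 [-0.58 -0.32  0.28] [ 1.91 -5.28  5.17] [-1.096 -0.315 -0.062]
29.4417
```

The lamp is home against the block and seated on both V walls. I ease the grip so it can settle level, then open, lift and look.

Run:
```python
from h import *
f0=np.load("f0.npy")
gripper_to(.010,6); print(where(),favg(f0,3),telemetry.current_finger_force())
r.move_l(*lamp_pose(0,-1.0,0,-1.6),vel=.02,guard=5)
print(where(),favg(f0,3))
gripper_to(.04); print(where(),favg(f0,2),telemetry.current_opening())
r.move_l(*lamp_pose(0,80,0,-.6),vel=.12,guard=5)
c=vision.get_calibration("wrist"); w=vision.snapshot("wrist"); s=vision.snapshot("side"); np.save("w_f.npy",c,allow_pickle=True)
for k in("wrist","side"): print(k,[(np.round(d["at"],4).tolist(),round(d["score"],2)) for d in models.mark_of("lamp",k)][:2], [(np.round(d["at"],4).tolist(),round(d["score"],2)) for d in models.mark_of("rocker_press",k)])
cv2.imwrite("pics/f.png",np.hstack([cv2.resize(w[100:320,260:400],(382,600),interpolation=2),cv2.resize(s[220:300,310:365],(412,600),interpolation=2)])[:,:,::-1])
a=Rot.from_euler('z',YAW); P=[C+a.apply([-.0005,y/1e3,z/1e3]) for y,z in((43,10),(-43,10),(-59,7),(-59,0),(-59,8),(50,12))]
print(((proj(c,P)-[260,100])*2.729).round(0).tolist(),((proj(vision.get_calibration("side"),P)-[310,220])*7.5+[382,0]).round(0).tolist(),telemetry.current_t())
```

```text
[-0.64  1.07  0.21] [ 2.69 -1.28  6.54] 6.5736085921525955
[-0.57  1.06 -0.04] [ 1.26 -0.09  8.63]
[-1.96  0.17 -1.31] [-0.51  0.02  0.99] 0.039913501482825
wrist [([0.5424, -0.0839, 0.0919], 0.9), ([0.5397, -0.1326, 0.0905], 0.43)] [([0.4615, -0.0153, 0.0759], 0.7)]
side [([0.3195, 0.2237, 0.0133], 0.87), ([0.5262, 0.4077, 0.0119], 0.63)] [([0.4647, -0.0161, 0.0743], 0.56)]
[[173.0, 165.0], [173.0, 403.0], [173.0, 439.0], [173.0, 429.0], [173.0, 440.0], [173.0, 145.0]] [[579.0, 119.0], [629.0, 329.0], [639.0, 378.0], [637.0, 393.0], [639.0, 376.0], [575.0, 98.0]] 31.725
```

View pics/f.png

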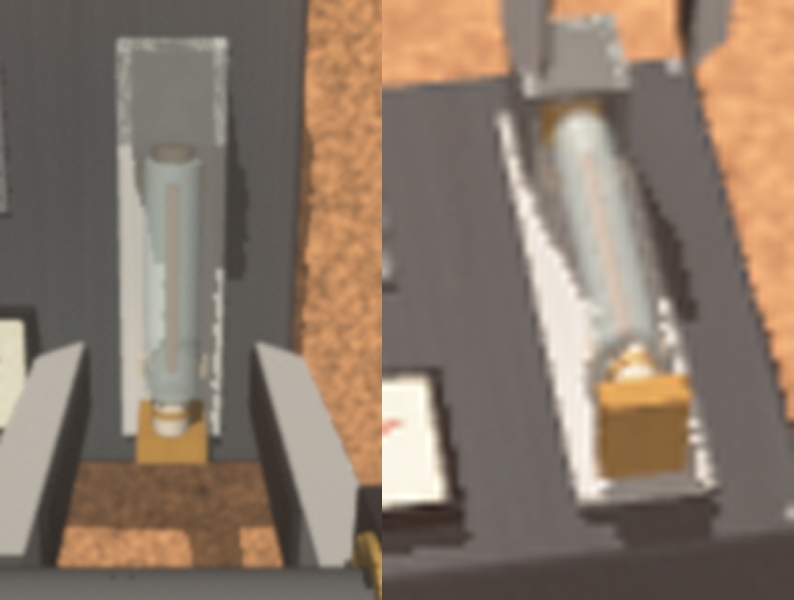

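The last picture shows the lamp home. Its −y cap is inside the block (side (635,360), wrist (172,420)) and its +y end is under the hood. The glass is level in line with the predicted edges. Next I press the rocker.

Run:
```python
from h import *
R=np.array([.4625,-.0107]); Q=q(down(YAW))
r.move_l([*R,.165],Q,vel=.12)
gripper_to(.0,10)
r.move_l([*R,.112],vel=.1,guard=4)
f0=np.array(telemetry.current_wrist_force())
hit=r.move_l([*R,.087],vel=.02,guard=11)
r.hold(.1)
print(hit,(np.array(telemetry.current_ee_pos())-[0,0,.025]).round(4),(np.array(telemetry.current_wrist_force())-f0).round(2),telemetry.current_t())
```

```text
False [ 0.4626 -0.0107  0.0621] [-0.03 -0.7   0.44] 35.675
```

No resistance was felt and the tip went below the expected stop. I lift and check the rocker numerically from its red pixels in the pictures.

Run:
```python
from h import *
R=np.array([.4625,-.0107])
r.move_l([.4625,-.0107,.115],vel=.12)
r.move_l([.53,-.07,.17],vel=.15)
def red(im):
    m=(im[...,0].astype(int)>130)&(im[...,1]<70)&(im[...,2]<70)
    n,l,st,ce=cv2.connectedComponentsWithStats(m.astype(np.uint8)); k=1+np.argmax(st[1:,4])
    return st[k].tolist(),ce[k].round(1).tolist(), im[l==k].mean(0).round(0).tolist()
c=vision.get_calibration("wrist"); w=vision.snapshot("wrist"); s=vision.snapshot("side")
cv2.imwrite("pics/z.png",w[:,:,::-1])
for n,im in(("w before",cv2.imread("pics/w_t.png")[:,:,::-1]),("w now",w),("s before",cv2.imread("pics/side0.png")[:,:,::-1]),("s now",s)): print(n,red(im))
cb=np.load("w_t.npy",allow_pickle=True).item()
P=lambda on:[[.5055,-.0722,0]+Rot.from_euler('z',YAW).apply([x,.04+d,.073+d*(-1 if on else 1)*np.tan(.18)]) for x in(-.057,-.033) for d in(-.022,.022)]
for on in(0,1): print(on,proj(c,P(on)).round(1).tolist(),proj(vision.get_calibration("side"),P(on)).round(1).tolist())
print([(np.round(d["at"],4).tolist(),round(d["score"],2)) for d in models.mark_of("rocker_press","wrist")],telemetry.current_t(),telemetry.current_opening())
```

```text
w before ([240, 139, 25, 43, 892], [252.5, 160.9], [160.0, 52.0, 45.0])
w now ([239, 142, 27, 42, 882], [252.7, 163.2], [158.0, 51.0, 45.0])
s before ([298, 239, 11, 16, 125], [302.8, 247.0], [200.0, 61.0, 51.0])
s now ([298, 239, 11, 16, 126], [302.9, 247.3], [202.0, 62.0, 53.0])
0 [[243.5, 184.6], [237.7, 141.3], [267.1, 184.7], [263.0, 141.2]] [[298.3, 254.2], [296.3, 238.3], [308.5, 253.2], [306.2, 237.3]]
1 [[241.3, 186.6], [240.1, 140.6], [265.6, 186.6], [264.7, 140.5]] [[298.2, 251.9], [296.3, 240.5], [308.4, 250.9], [306.2, 239.5]]
[([0.4604, -0.014, 0.0791], 0.75), ([0.7527, 0.0087, -0.0012], 0.43)] 37.0583 0.0005460925921774405
```

Run:
```python
from h import *
R=[.4618,-.0148]
r.move_l([*R,.125],q(down(YAW)),vel=.2)
r.move_l([*R,.106],vel=.1)
f0=np.array(telemetry.current_wrist_force())
for z in(.1025,.0995,.0975,.0955,.0935,.0915,.0895,.0875,.0855):
    hit=r.move_l([*R,z],vel=.03,guard=12)
    print(hit,(telemetry.current_ee_pos()[2]-.025).round(4),(np.array(telemetry.current_wrist_force())-f0).round(2))
    if hit: break
print(telemetry.current_t())
s=vision.snapshot("side")
```

```text
False 0.0777 [ 0.17 -0.3   0.26]
False 0.0744 [0.19 1.01 0.05]
False 0.0724 [0.27 0.84 0.12]
False 0.0704 [ 0.97  0.25 -0.88]
False 0.0683 [ 0.44  0.26 -0.63]
False 0.0664 [-0.34  0.36 -0.65]
False 0.0644 [-0.32  0.68  0.38]
False 0.0624 [0.25 0.73 0.38]
False 0.0604 [ 0.32  0.67 -0.59]
40.3083
```

Run:
```python
from h import *
R=[.4622,-.0130]
f0=np.array(telemetry.current_wrist_force())
for z in(.082,.079,.076,.0745,.073,.0715,.070,.0685,.067,.0655,.064):
    hit=r.move_l([*R,z],vel=.03,guard=12)
    f=np.array(telemetry.current_wrist_force())-f0; print(hit,telemetry.current_ee_pos()[2].round(4),f.round(2))
    if hit or f[2]>10: break
print(telemetry.current_t())
```

```text
False 0.0818 [-1.27  1.09  0.88]
False 0.0788 [-0.83  0.91  1.56]
False 0.076 [-0.82  0.12  1.1 ]
False 0.0745 [0.11 1.12 1.45]
False 0.0731 [-0.81  2.51  5.12]
False 0.0718 [-0.95  3.2   7.17]
False 0.0715 [-3.66  3.56 15.17]
42.1417
```

Run:
```python
from h import *
r.move_l([.4622,-.0130,.13],vel=.2)
r.move_l([.50,-.05,.18],vel=.25)
def red(im):
    m=(im[...,0].astype(int)>130)&(im[...,1]<70)&(im[...,2]<70)
    n,l,st,ce=cv2.connectedComponentsWithStats(m.astype(np.uint8)); k=1+np.argmax(st[1:,4])
    return st[k].tolist(),ce[k].round(1).tolist(), im[l==k].mean(0).round(0).tolist()
c=vision.get_calibration("wrist"); w=vision.snapshot("wrist"); s=vision.snapshot("side")
print(red(w),red(s)); np.save("w_z.npy",w)
for o in(0,.09,.18,.27,.36):
    a=.18-o; P=[[.5055,-.0722,0]+Rot.from_euler('z',YAW).apply([x,.04+d,.073+d*np.tan(a)]) for x in(-.057,-.033) for d in(-.022,.022)]
    A=proj(c,P); B=proj(vision.get_calibration("side"),P); print(o,np.r_[A.min(0),A.max(0)].round(1),(A[3]-A[1])[0].round(1),(A[2]-A[0])[0].round(1),np.r_[B.min(0),B.max(0)].round(1))
m=(w[...,0].astype(int)>110)&(w[...,1]<75)&(w[...,2]<75)
for v in np.nonzero(m.sum(1)>10)[0][::4]:
    x=np.nonzero(m[v])[0]; x=x[(x>150)&(x<400)]; print(v,x.min(),x.max(),end=' ; ')
print(telemetry.current_t(),where())
```

```text
([276, 159, 22, 42, 848], [286.6, 180.6], [187.0, 57.0, 51.0]) ([299, 249, 10, 4, 16], [304.1, 251.3], [149.0, 57.0, 48.0])
0 [273.2 159.8 299.1 200. ] 24.2 22.6 [296.3 237.3 308.5 254.2]
0.09 [273.5 159.5 298.9 200.6] 24.0 22.8 [296.3 237.8 308.5 253.7]
0.18 [273.8 159.2 298.7 201.1] 23.9 22.9 [296.3 238.4 308.5 253.1]
0.27 [274.2 158.9 298.6 201.7] 23.7 23.0 [296.3 239.  308.4 252.5]
0.36 [274.5 158.6 298.4 202.3] 23.5 23.2 [296.3 239.5 308.4 251.9]Traceback (most recent call last):
  File "<stdin>", line 15, in <module>
    return umr_minimum(a, axis, None, out, keepdims, initial, where)
ValueError: zero-size array to reduction operation minimum which has no identity
```

Run:
```python
from h import *
s=vision.snapshot("side")
def hue(im):
    i=im.astype(int); m=(i[...,0]>2.2*i[...,1])&(i[...,0]>2.2*i[...,2])&(i[...,0]>45)
    m[:230]=0;m[265:]=0;m[:,:285]=0;m[:,320:]=0
    ys,xs=np.nonzero(m); return xs.min(),xs.max(),ys.min(),ys.max(),m.sum(),im[m].mean(0).round(0)
print(hue(cv2.imread("pics/side0.png")[:,:,::-1]),hue(s))
w=np.load("w_z.npy"); print([w[v,275:300:8,0].tolist() for v in range(156,206,6)])
print([(np.round(d["at"],4).tolist(),round(d["score"],2)) for d in models.mark_of("lamp","side")+models.mark_of("rocker_press","side")],telemetry.current_t())
```

```text
(np.int64(297), np.int64(308), np.int64(238), np.int64(254), np.int64(146), array([197.,  62.,  53.])) (np.int64(297), np.int64(308), np.int64(240), np.int64(252), np.int64(114), array([219.,  73.,  63.]))
[[122, 122, 122, 120], [173, 193, 194, 111], [170, 197, 197, 94], [165, 192, 191, 95], [161, 191, 191, 94], [158, 191, 191, 86], [159, 190, 190, 93], [160, 188, 189, 88], [82, 69, 70, 70]]
[([0.3156, 0.224, 0.0097], 0.6), ([0.5307, 0.4087, 0.0107], 0.56), ([0.543, -0.0773, 0.0883], 0.55), ([0.4633, -0.0147, 0.0672], 0.53)] 43.2833
```

The red rows in the side view went from 238–254 to 240–252. That matches the prediction for the rocker fully on (239.5–251.9). The lamp is still home and the gripper is clear of everything.

```bash
python3 -c "
from h import *
print(r.sign_off(),telemetry.current_t())"
```

```text
the job is handed in; nothing more can be done
the job is handed in; nothing more can be done
```

I handed the job in at about 43 s: the lamp lies home in the cradle and the rocker is fully over, but the lamp slipped out of the grip once on the first try and I re-gripped it in the bed, where it looked intact.

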